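# Tighten and close the red-levered bar clamp on the goldsmith's bench

## Robot

A 7-joint arm with a two-finger parallel gripper is mounted at the origin on the work surface. World frame = base frame: x ahead of the robot, y to its left, z up, the work surface at z = 0. Lengths are in m, angles in rad, forces in N, time in s.
With the tool pointing down it reaches from about 0.4 to 0.85 m from the base axis. Payload 4.5 kg.
Tool frame: the origin (TCP) lies at the very end of the fingers, on their centre line; the grasp point (between the pads) lies 19 mm behind it; z points along the fingers, y is the line along which they close (so a half turn about z gives the same grasp; the last joint's range is limited). The gripper opens to 85 mm and grips with 20 to 120 N. Pads are 22 mm wide; open, the fingers measure 114 mm over their backs; the gripper's body (76 mm by 85 mm) begins 54 mm behind the grasp point. The pads swing forward as they close: fully open they stand 13 mm farther back than shut.
Start: joints at [-1.168, 0.689, -0.195, 1.565, 0.157, 0.902, -0.215], TCP at [0.225, 0.583, 0.231] pointing down, gripper open.
Joint ranges: [-3.01, 3.01], [-0.46, 2.08], [-1.47, 1.51], [0.13, 2.56], [-1, 4.14], [0.04, 2.09], [-2.66, 2.66]. Speed limits (rad/s): [2.57, 2.57, 3.14, 3.14, 3.14, 3.14, 3.14].

## Interface

Orientations are given as a rotation vector (axis times angle).
In Python, from workcell import env, vision, ticket, finder gives the robot as it stands.
- The arm moves only by the shell command python3 -m creep 'ROWS' [OPENING]. ROWS is JSON, a list of rows, each an object with "delta_pos": the shift along the world's x, y, z in cm, a list of three; "turn": the turn, a rotation vector about the world's x, y, z in rad, a list of three. A call has 1 to 12 rows; each row is the pose to reach, as a shift and turn from the pose commanded when the call began; what a row does not reach only later rows make up. A row lasts 1/10 s, in which the tool goes at most 50 mm and 8.59 degrees, less where a joint would pass 70% of its speed; a pose out of reach is approached as far as the arm can. A call with a gripper value outside its range is refused whole. OPENING is the opening, from -1 (shut) to 1 (fully open), set as the call begins (- or left out, the last holds). The fingers move at their own pace and stop on an object; the grip force is fixed at half the most. Time passes only in rows, so rows that repeat a pose let the fingers close. It gives the time, the measured TCP pose, the force, the opening and the grip force at its end, in the units of the state.
- env.observe(): the state, without advancing time (a new reading comes with each control period).
- vision.camera(name): name is "scene" or "top" or "wrist"; returns the picture (420x560x3 uint8, red, green, blue); there is no depth.
- vision.camera_model(name): a dict with "camera_matrix" (3x3 intrinsics, pixels), "R" (3x3) and "t" (3): a world point X has camera coordinates R X + t; the wrist camera has in their place "tool_from_camera" (4x4, takes a point from camera to tool coordinates, whose origin is the TCP and whose axes are the flange's). Camera axes: x right, y down, z forward; pixel columns grow to the right and rows downward; lengths in m; the calibration is good to about 2 mm. The wrist camera is an equidistant fisheye: a pixel r from the principal point sees the ray r / f radians off the axis. A picture is of the moment at which its call begins: read the wrist's pose just before it. camera_model takes no time and is no camera call.
- ticket.close_job(): hands the job in; it is judged then, once.
Trained networks look in the newest picture that a camera, given by its name, has taken for a name from the list of things; names that differ only in an ending like _2 or _b are one class to them, and where a whole thing is asked for, a point or a joint stands for the part that bears it (a point fixed in the world has none). Each returns a list of dicts, best first, with "p" (0 to 1); they miss things now and then, are a little off and sometimes report something else, mostly with a low value. They report only what shows in the picture. A call takes as long as a camera call. They do not tell look-alikes from the thing itself.
- finder.silhouettes(camera, target): "pixels" (420x560 bool, what is visible of it).
- finder.pinpoint(camera, target): "centre" ([x, y, z] in m, in world coordinates, good to about 4 mm: a listed point, or the origin of a listed thing).
The state is a dict: "time": time; "joint_pos": joint angles; "dq": joint speeds; "joint_torque": joint torques, N m; "eef_pos": TCP position; "eef_rot": TCP orientation; "ft_force": force on the tool from outside, world axes, zero at the start; "moment": the same for the moment, N m; "width": opening from 0.0 (shut) to 1.0 (fully open); "grasp_force": force on a finger pad.
Only numpy, scipy, OpenCV 4.12 (cv2) and the standard library are available. Lean on these libraries where they do the work, as an engineer would, in place of code of your own. Each camera call takes 0.05 s, during which the arm holds its last target. There are 200 camera calls.

## Task

Two small bar clamps stand on the goldsmith's bench, both loose, with their flip levers up. On the clamp with the red lever, keep the lever standing and screw its bolt clockwise until it is snug; then fold the red lever fully down until it lies flat. Leave the clamp with the black lever as it is.

Things in the scene. Friction and masses are not known exactly. Their poses are not given: they have to be found in the camera images.
- red_lever_mid (a point): Middle of the red flip lever, 45 mm from its pivot, about 100 mm above the bench. Flat blade 24 mm wide (y, parallel to the pivot), 10 mm thick (x, towards the side it folds to), its free end 70 mm from the pivot (z, up). The pivot is on the bolt's vertical axis, 54 mm above the bench when snug. Folded, the lever lies level, upper face at 59 mm, pointing away from the robot within 25 degrees.
- red_bolt (a joint): Angle (rad) the red clamp's bolt is still unscrewed about its vertical axis: 0 = snug (hard stop), starts 0.7 to 1.2, at most 1.3. Clockwise from above tightens. Brass head (38 mm across, ears 33 mm over both, up to 62 mm above the bench) and lever turn with it, and sink 2 mm per rad. Takes 0.12 N m; stays where left. Below: steel plate 130 x 44, top at 36 mm; fixed grey bed 150 x 84, 20 high.
- red_lever (a joint): Angle (rad) of the red lever: 0 = straight up (stop), 1.57 = folded fully down, level (stop); starts 0 to 0.12. It folds only towards its own x side. Stiff: 0.12 N m, about 2.5 N pushed 50 mm from the pivot; stays where it is left.
- black_lever_corner (a point): Top corner of the black lever (70 mm from its pivot, at the +y edge, 12 mm off its middle) on the other clamp, which is the same but for the lever's colour and must be left as it is. The two clamps stand one left, one right of the robot's centre line, either way round, bolt axes at least 260 mm apart. Loose nearby: sand-coloured soldering disc, jar, tweezers.
Things that resemble listed ones, but are neither listed nor needed, are in the scene too. Leave any green or purple look-alike of the part that bears red_lever_mid alone.

How it is judged:
On the way:
1. the red clamp's bolt is screwed in snug (within 10 degrees of its stop) with the red lever still standing (within 28 degrees of upright) (value of joint red_bolt below 0.175 rad and value of joint red_lever below 0.5 rad), for 0.2 s.
At the end, for the whole second after the job is handed in: The red clamp's bolt is snug (within 10 degrees of its stop) and the red lever is folded down flat (within 10 degrees of level) (value of joint red_bolt below 0.175 rad and value of joint red_lever above 1.39 rad); the robot touches nothing.
It fails at once if the black lever's corner moved more than 10 mm (that clamp was turned or its lever folded) (distance of black_lever_corner from where it was at the start of the episode above 0.01 m).
It also fails if it takes over 45 s, if anything falls off the work surface, if the arm or the gripper's body presses on something with over 40 N, if the wrist force passes 120 N, or if a joint passes its speed limit or range.

## Working session

There is one attempt and no reset: what is moved stays moved. The work goes in short steps, Python scripts to look and compute and a shell command to move; the robot and the scene stay as the last step left them, time stands still between calls to the robot, and variables do not carry over. Pictures are saved under pics/ and viewed, at most 10 in all, crops included, and the job is handed in when it is done.

```bash
mkdir -p pics
python3 - <<'E'
from workcell import env, vision, finder
import cv2, numpy as np
s=env.observe(); print({k:np.round(v,3).tolist() for k,v in s.items()})
ims=[]
for c in ("scene","top"):
    im=vision.camera(c); ims.append(im); cv2.imwrite(f"pics/{c}0.png",im[:,:,::-1])
    m=vision.camera_model(c); print(c,np.round(m["camera_matrix"],1).tolist(),np.round(m["R"],3).tolist(),np.round(m["t"],3).tolist())
    for t in ("red_lever_mid","red_bolt","black_lever_corner"):
        print(c,t,[(np.round(d["centre"],3).tolist(),round(d["p"],2)) for d in finder.pinpoint(c,t)])
    for t in ("red_lever_mid","black_lever_corner"):
        for d in finder.silhouettes(c,t):
            ys,xs=np.nonzero(d["pixels"]); print(c,t,round(d["p"],2),xs.min(),xs.max(),ys.min(),ys.max(),im[d["pixels"]].mean(0).round())
E
```

```text
{'time': 0.0, 'joint_pos': [-1.168, 0.69, -0.195, 1.566, 0.157, 0.902, -0.215], 'dq': [0.001, -0.001, 0.001, -0.0, -0.0, 0.0, 0.0], 'joint_torque': [-0.0, -53.961, -1.267, -15.854, 0.009, 0.009, 0.0], 'eef_pos': [0.225, 0.582, 0.23], 'eef_rot': [-0.576, -3.088, 0.003], 'ft_force': [-0.475, 0.097, 0.309], 'moment': [-0.049, 0.044, -0.002], 'grasp_force': 0.0, 'width': 0.996}
scene [[392.3, 0.0, 283.1], [0.0, 392.3, 212.4], [0.0, 0.0, 1.0]] [[-0.187, 0.982, -0.003], [0.859, 0.162, -0.486], [-0.477, -0.093, -0.874]] [0.007, -0.354, 1.026]
scene red_lever_mid [([0.319, 0.217, 0.099], 0.9), ([0.524, 0.365, 0.099], 0.83), ([0.545, 0.186, 0.103], 0.76)]Traceback (most recent call last):
  File "<stdin>", line 9, in <module>
ValueError: it knows: black_lever_corner, red_lever_mid
```

```bash
python3 - <<'E'
from workcell import env, vision, finder
import cv2, numpy as np
for c in ("scene","top"):
    im=vision.camera(c); cv2.imwrite(f"pics/{c}0.png",im[:,:,::-1])
    m=vision.camera_model(c)
    if c=="top": print(c,np.round(m["camera_matrix"],1).tolist(),np.round(m["R"],3).tolist(),np.round(m["t"],3).tolist())
    for t in ("red_lever_mid","black_lever_corner"):
        for d in finder.pinpoint(c,t):
            X=np.array(d["centre"]); u=m["camera_matrix"]@(m["R"]@X+m["t"]); print(c,t,X.round(3),round(d["p"],2),(u[:2]/u[2]).round())
        for d in finder.silhouettes(c,t):
            ys,xs=np.nonzero(d["pixels"]); print(c,t,round(d["p"],2),xs.min(),xs.max(),ys.min(),ys.max(),im[d["pixels"]].mean(0).round())
E
python3 -c "
import cv2,numpy as np
a=cv2.imread('pics/scene0.png');b=cv2.imread('pics/top0.png')
cv2.imwrite('pics/both.png',cv2.resize(np.hstack([a,b]),(800,300),interpolation=cv2.INTER_AREA))"
```

```text
scene red_lever_mid [0.317 0.217 0.102] 0.61 [365. 163.]
scene red_lever_mid [0.523 0.369 0.102] 0.57 [446. 275.]
scene red_lever_mid [0.546 0.188 0.099] 0.51 [336. 270.]
scene red_lever_mid 0.92 430 457 270 290 [104.  22.  18.]
scene red_lever_mid 0.88 356 373 154 182 [118.  63.  48.]
scene red_lever_mid 0.55 327 343 260 283 [132.  46.  35.]
scene red_lever_mid 0.29 322 344 259 290 [142.  83.  51.]
scene black_lever_corner [ 0.535 -0.193  0.128] 0.6 [119. 219.]
scene black_lever_corner 0.61 327 343 260 283 [131.  48.  37.]
scene black_lever_corner 0.58 106 132 219 244 [29. 26. 23.]
top [[536.4, 0.0, 277.8], [0.0, 536.4, 211.0], [0.0, 0.0, 1.0]] [[-0.024, -1.0, -0.015], [-0.996, 0.025, -0.085], [0.085, 0.013, -0.996]] [0.075, 0.475, 1.059]
top red_lever_mid [0.547 0.184 0.102] 0.7 [212. 172.]
top red_lever_mid [0.317 0.216 0.097] 0.68 [197. 295.]
top red_lever_mid [0.526 0.366 0.097] 0.61 [116. 186.]
top red_lever_mid 0.68 205 220 164 181 [99. 24. 17.]
top red_lever_mid 0.44 107 128 181 191 [101.  23.  10.]
top red_lever_mid 0.44 188 207 288 298 [118.  29.  16.]
top black_lever_corner [ 0.532 -0.195  0.128] 0.47 [418. 172.]
top black_lever_corner 0.69 411 427 162 179 [40. 32. 19.]
```

View pics/scene0.png

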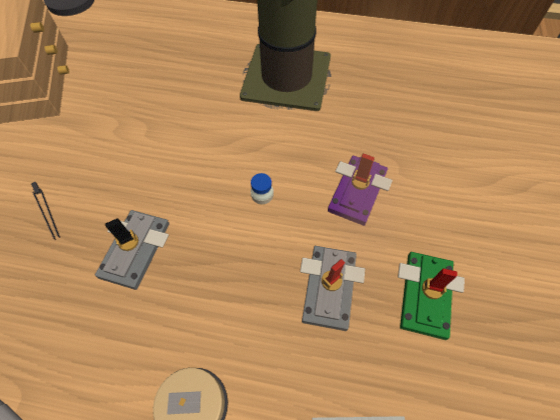

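View pics/top0.png

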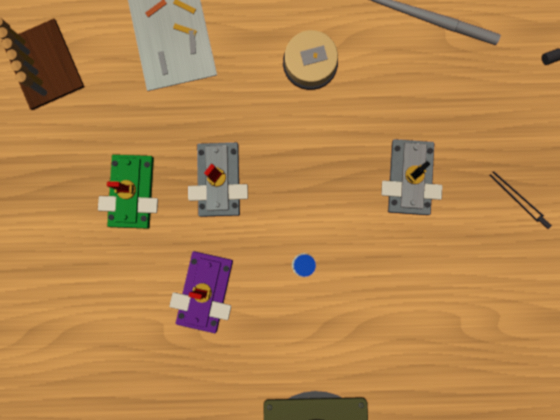

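Three red-levered clamps show in the top picture: grey bed at (215,175), green bed at (122,188), purple bed at (202,294). The green and purple ones are look-alikes. The grey-bed one fits: it matches the "fixed grey bed" and the black-lever clamp at (415,175), and it stands on the other side of the centre line. I'll confirm it in an enlarged crop.

Run:
```python
import cv2,numpy as np
a=cv2.imread('pics/top0.png')[140:220,175:255]; b=cv2.imread('pics/scene0.png')[240:330,295:365]
cv2.imwrite('pics/crop1.png',np.hstack([cv2.resize(a,(440,440),interpolation=cv2.INTER_CUBIC),cv2.resize(b,(342,440),interpolation=cv2.INTER_CUBIC)]))
```

```text
(no output)
```

View pics/crop1.png

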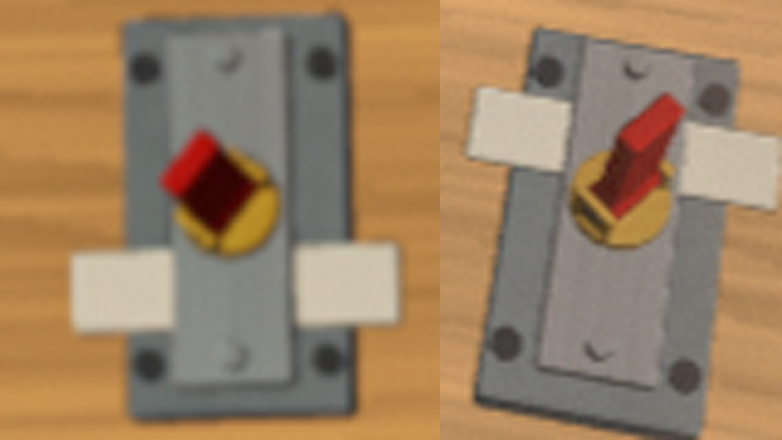

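The crop shows the grey bed and plate with a bright red lever. Its top face runs (165,185) to (207,140) in the crop, so the width axis is at about -38° in the world and the fold direction at about +52°. This is the clamp meant. I'll move above it, aligned across the blade's thickness, and then check with the wrist camera.

```bash
T='{"delta_pos":[32,-39.5,0],"turn":[0,0,-0.3]}'; python3 -m creep '[{"delta_pos":[32,-39.5,0],"turn":[0,0,-0.3]},{"delta_pos":[32,-39.5,0],"turn":[0,0,-0.3]},{"delta_pos":[32,-39.5,0],"turn":[0,0,-0.3]},{"delta_pos":[32,-39.5,0],"turn":[0,0,-0.3]},{"delta_pos":[32,-39.5,0],"turn":[0,0,-0.3]},{"delta_pos":[32,-39.5,0],"turn":[0,0,-0.3]},{"delta_pos":[32,-39.5,0],"turn":[0,0,-0.3]},{"delta_pos":[32,-39.5,0],"turn":[0,0,-0.3]},{"delta_pos":[32,-39.5,0],"turn":[0,0,-0.3]},{"delta_pos":[32,-39.5,0],"turn":[0,0,-0.3]},{"delta_pos":[32,-39.5,0],"turn":[0,0,-0.3]},{"delta_pos":[32,-39.5,0],"turn":[0,0,-0.3]}]'
cat > look.py <<'E'
from workcell import env, vision, finder
import cv2, numpy as np, sys
from scipy.spatial.transform import Rotation as Ro
s=env.observe(); R=Ro.from_rotvec(s["eef_rot"]).as_matrix(); p=np.array(s["eef_pos"])
print("tcp",p.round(4),"yaw y",np.degrees(np.arctan2(R[1,1],R[0,1])).round(1),"z",R[:,2].round(3),"t",s["time"],"q",np.round(s["joint_pos"],2))
im=vision.camera("wrist"); m=vision.camera_model("wrist"); K=m["camera_matrix"]; T=m["tool_from_camera"]
def pix2plane(uv,z):
    d=(np.array(uv)-K[:2,2])/K[0,0]; r=np.linalg.norm(d); c=np.r_[np.sin(r)*d/r,np.cos(r)]
    o=R@T[:3,3]+p; v=R@T[:3,:3]@c; return o+v*(z-o[2])/v[2]
def proj(X):
    c=T[:3,:3].T@(R.T@(np.array(X)-p)-T[:3,3]); r=np.arctan2(np.hypot(*c[:2]),c[2]); return K[:2,2]+K[0,0]*r*c[:2]/np.hypot(*c[:2])
if __name__=="__main__":
    cv2.imwrite(f"pics/{sys.argv[1]}.png",im[:,:,::-1])
    for d in finder.pinpoint("wrist","red_lever_mid"): print(np.round(d["centre"],4),round(d["p"],2),proj(d["centre"]).round())
E
python3 look.py w1
```

```text
time: 1.8
eef_pos: [0.5467, 0.1854, 0.2312]
eef_rot: [1.038, 2.964, -0.001]
ft_force: [-1.2, 0.7, -0.1]
width: 0.999
grasp_force: 0.0
tcp [0.5467 0.1854 0.2312] yaw y 51.4 z [ 0.001 -0.001 -1.   ] t 1.8 q [-0.31  0.62 -0.17  1.71  0.14  0.81  0.36]
[0.5481 0.1862 0.1011] 0.89 [285. 208.]
[0.5253 0.3655 0.1012] 0.66 [429.  66.]
```

View pics/w1.png

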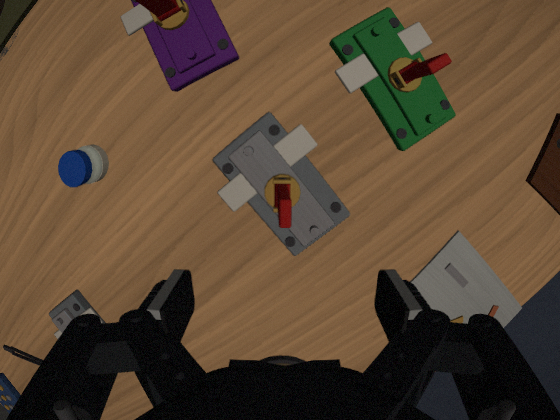

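Run:
```python
from look import *
h=cv2.cvtColor(im,cv2.COLOR_RGB2HSV)
red=((h[...,0]<6)|(h[...,0]>174))&(h[...,1]>150)&(h[...,2]>40); brass=(h[...,0]>15)&(h[...,0]<28)&(h[...,1]>140)&(h[...,2]>60)
for n,k in(("red",red),("brass",brass)):
    q=np.zeros_like(k); q[160:240,255:315]=k[160:240,255:315]
    ys,xs=np.nonzero(q); print(n,len(xs),xs.min(),xs.max(),ys.min(),ys.max())
    if n=="brass":
        pts=np.c_[xs,ys].astype(np.float32); (c,r)=cv2.minEnclosingCircle(pts); print(c,r)
        for z in(.05,.056,.062): print(z,pix2plane(c,z).round(4))
# bright top face
top=red&(im[...,0]>140); q=np.zeros_like(top);q[160:240,255:315]=top[160:240,255:315]
ys,xs=np.nonzero(q); print(cv2.minAreaRect(np.c_[xs,ys].astype(np.float32)),[pix2plane((xs.mean(),ys.mean()),.125).round(4)])
crop=cv2.resize(im[160:240,245:325,::-1],(480,480),interpolation=cv2.INTER_CUBIC); cv2.imwrite("pics/c2.png",crop)
```

```text
tcp [0.5443 0.1896 0.2313] yaw y 51.8 z [-0.001  0.001 -1.   ] t 1.9 q [-0.31  0.62 -0.17  1.72  0.14  0.81  0.36]
red 581 273 288 189 232
brass 523 263 297 179 216
(279.3834228515625, 198.1441650390625) 19.322256088256836
0.05 [0.5446 0.1839 0.05  ]
0.056 [0.5435 0.1848 0.056 ]
0.062 [0.5424 0.1858 0.062 ]
((0.0, 0.0), (0.0, 0.0), 0.0) [array([nan, nan, nan])]<stdin>:12: RuntimeWarning: Mean of empty slice.
  ret = ret.dtype.type(ret / rcount)
```

View pics/c2.png

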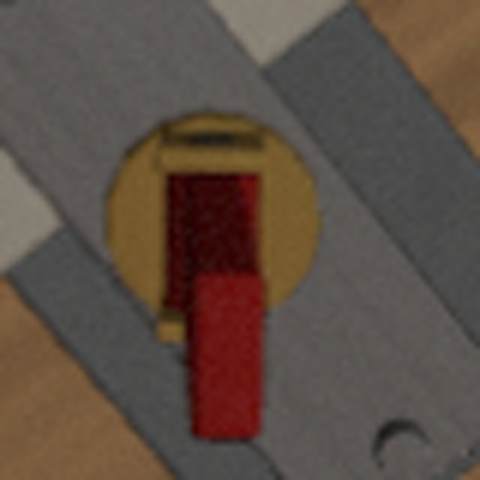

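Run:
```python
from look import *
for z in(.05,.055,.06): print(z,pix2plane((280.5,196.7),z).round(4))
for z in(.123,.126): print(z,pix2plane((282.7,219.2),z).round(4))
for d in finder.pinpoint("wrist","red_lever_mid")[:1]: print(np.round(d["centre"],4))
```

```text
tcp [0.544  0.1903 0.2314] yaw y 51.9 z [-0.001  0.002 -1.   ] t 1.95 q [-0.31  0.62 -0.17  1.72  0.14  0.81  0.36]
0.05 [0.5438 0.1864 0.05  ]
0.055 [0.5429 0.1872 0.055 ]
0.06 [0.542  0.1879 0.06  ]
0.123 [0.5466 0.1873 0.123 ]
0.126 [0.5459 0.1879 0.126 ]
[0.5467 0.1857 0.1004]
```

```bash
python3 -m creep '[{"delta_pos":[0,-0.2,-4],"turn":[0,0,0]},{"delta_pos":[0,-0.2,-8],"turn":[0,0,0]},{"delta_pos":[0,-0.2,-12],"turn":[0,0,0]},{"delta_pos":[0,-0.2,-14.5],"turn":[0,0,0]},{"delta_pos":[0,-0.2,-14.5],"turn":[0,0,0]},{"delta_pos":[0,-0.2,-14.5],"turn":[0,0,0]},{"delta_pos":[0,-0.2,-14.5],"turn":[0,0,0]}]'
python3 -m creep '[{"delta_pos":[0,0,0],"turn":[0,0,0]},{"delta_pos":[0,0,0],"turn":[0,0,0]},{"delta_pos":[0,0,0],"turn":[0,0,0]},{"delta_pos":[0,0,0],"turn":[0,0,0]},{"delta_pos":[0,0,0],"turn":[0,0,0]},{"delta_pos":[0,0,0],"turn":[0,0,0]},{"delta_pos":[0,0,0],"turn":[0,0,0]},{"delta_pos":[0,0,0],"turn":[0,0,0]},{"delta_pos":[0,0,0],"turn":[0,0,0]},{"delta_pos":[0,0,0],"turn":[0,0,0]}]' -1; python3 -c "
from workcell import env;s=env.observe();print(s['moment'],s['eef_rot'])"
```

```text
time: 2.75
eef_pos: [0.5463, 0.1871, 0.0881]
eef_rot: [1.029, 2.966, 0.004]
ft_force: [-0.1, -0.2, 0.1]
width: 0.999
grasp_force: 0.0
time: 3.75
eef_pos: [0.5447, 0.1851, 0.0865]
eef_rot: [-1.032, -2.966, 0.003]
ft_force: [-2.3, -2.5, 4.9]
width: 0.109
grasp_force: 59.2
[-0.59825558  0.60053304 -0.08589761] [-1.03197463e+00 -2.96640793e+00  2.77100048e-03]
```

```bash
python3 -m creep '[{"delta_pos":[0,0,-0.02],"turn":[0,0,-0.1]},{"delta_pos":[0,0,-0.04],"turn":[0,0,-0.2]},{"delta_pos":[0,0,-0.06],"turn":[0,0,-0.3]},{"delta_pos":[0,0,-0.08],"turn":[0,0,-0.4]},{"delta_pos":[0,0,-0.1],"turn":[0,0,-0.5]},{"delta_pos":[0,0,-0.12],"turn":[0,0,-0.6]},{"delta_pos":[0,0,-0.12],"turn":[0,0,-0.6]},{"delta_pos":[0,0,-0.12],"turn":[0,0,-0.6]}]'; python3 -c "
from workcell import env;import numpy as np;s=env.observe();print(s['moment'],s['joint_pos']); r=s['eef_rot'];print(2*np.degrees(np.arctan2(r[1],r[0]))-90)"
```

```text
time: 4.55
eef_pos: [0.5452, 0.1851, 0.0853]
eef_rot: [1.86, 2.531, -0.002]
ft_force: [-0.9, -2.7, 4.3]
width: 0.112
grasp_force: 59.3
[-0.67680909  0.41282821 -0.1316884 ] [-0.42253485  0.83411099  0.025188    1.83599066 -0.03859156  0.47271641
 -0.06790201]
17.3796347160812
```

```bash
cat > st.py <<'E'
from workcell import env;import numpy as np
s=env.observe();r=s['eef_rot'];print("mz",s['moment'][2].round(3),"yaw",((2*np.degrees(np.arctan2(r[1],r[0]))-90+180)%360-180).round(2))
E
python3 -m creep '[{"delta_pos":[0,0,-0.02],"turn":[0,0,-0.07]},{"delta_pos":[0,0,-0.03],"turn":[0,0,-0.15]},{"delta_pos":[0,0,-0.03],"turn":[0,0,-0.15]},{"delta_pos":[0,0,-0.03],"turn":[0,0,-0.15]}]'; python3 st.py
python3 -m creep '[{"delta_pos":[0,0,-0.01],"turn":[0,0,-0.05]},{"delta_pos":[0,0,-0.02],"turn":[0,0,-0.1]},{"delta_pos":[0,0,-0.02],"turn":[0,0,-0.1]},{"delta_pos":[0,0,-0.02],"turn":[0,0,-0.1]}]'; python3 st.py
```

```text
time: 4.95
eef_pos: [0.5453, 0.185, 0.085]
eef_rot: [2.044, 2.385, -0.001]
ft_force: [-1.2, -2.0, 6.1]
width: 0.107
grasp_force: 59.3
mz -0.101 yaw 8.81
time: 5.35
eef_pos: [0.5454, 0.185, 0.0849]
eef_rot: [2.16, 2.28, -0.001]
ft_force: [-0.3, -3.1, 5.4]
width: 0.113
grasp_force: 59.3
mz -0.102 yaw 3.09
```

```bash
python3 -m creep '[{"delta_pos":[0,0,-0.01],"turn":[0,0,-0.05]},{"delta_pos":[0,0,-0.02],"turn":[0,0,-0.1]},{"delta_pos":[0,0,-0.02],"turn":[0,0,-0.1]},{"delta_pos":[0,0,-0.02],"turn":[0,0,-0.1]}]'; python3 st.py
python3 -m creep '[{"delta_pos":[0,0,-0.01],"turn":[0,0,-0.05]},{"delta_pos":[0,0,-0.01],"turn":[0,0,-0.07]},{"delta_pos":[0,0,-0.01],"turn":[0,0,-0.07]},{"delta_pos":[0,0,-0.01],"turn":[0,0,-0.07]}]'; python3 st.py
```

```text
time: 5.75
eef_pos: [0.5454, 0.1848, 0.0847]
eef_rot: [2.266, 2.174, -0.002]
ft_force: [-0.3, -4.0, 6.1]
width: 0.111
grasp_force: 61.6
mz 0.934 yaw -2.38
time: 6.15
eef_pos: [0.5453, 0.1847, 0.0847]
eef_rot: [2.336, 2.097, -0.003]
ft_force: [-0.6, -4.8, 8.2]
width: 0.11
grasp_force: 85.9
mz 1.854 yaw -6.16
```

The moment rose from -0.1 to +1.9 N m at a yaw of about -2°, so the bolt is on its stop. I'll relieve the torque, open and lift.

```bash
python3 -m creep '[{"delta_pos":[0,0,0],"turn":[0,0,0.06]},{"delta_pos":[0,0,0],"turn":[0,0,0.06]},{"delta_pos":[0,0,0],"turn":[0,0,0.06]}]'; python3 st.py
python3 -m creep '[{"delta_pos":[0,0,0],"turn":[0,0,0]},{"delta_pos":[0,0,0],"turn":[0,0,0]},{"delta_pos":[0,0,0],"turn":[0,0,0]},{"delta_pos":[0,0,0],"turn":[0,0,0]},{"delta_pos":[0,0,0],"turn":[0,0,0]},{"delta_pos":[0,0,0],"turn":[0,0,0]},{"delta_pos":[0,0,4],"turn":[0,0,0]},{"delta_pos":[0,0,8],"turn":[0,0,0]},{"delta_pos":[0,0,12],"turn":[0,0,0]},{"delta_pos":[0,0,12],"turn":[0,0,0]},{"delta_pos":[0,0,12],"turn":[0,0,0]},{"delta_pos":[0,0,12],"turn":[0,0,0]}]' 1
python3 look.py w3; python3 -c "
import cv2;a=cv2.imread('pics/w3.png')[130:270,190:370];cv2.imwrite('pics/c3.png',cv2.resize(a,(720,560),interpolation=cv2.INTER_CUBIC))"
```

```text
time: 6.45
eef_pos: [0.5453, 0.1847, 0.0847]
eef_rot: [2.276, 2.163, -0.002]
ft_force: [-1.2, -4.6, 7.0]
width: 0.111
grasp_force: 64.3
mz 1.129 yaw -2.91
time: 7.65
eef_pos: [0.5444, 0.1859, 0.2033]
eef_rot: [-2.284, -2.156, 0.003]
ft_force: [-0.4, -0.1, -0.6]
width: 1.0
grasp_force: 0.0
tcp [0.5444 0.1859 0.2033] yaw y -3.3 z [-0.002 -0.001 -1.   ] t 7.65 q [-0.51  0.66  0.16  1.76 -0.15  0.73 -0.32]
[0.548  0.1834 0.1011] 0.56 [289. 219.]
```

View pics/c3.png

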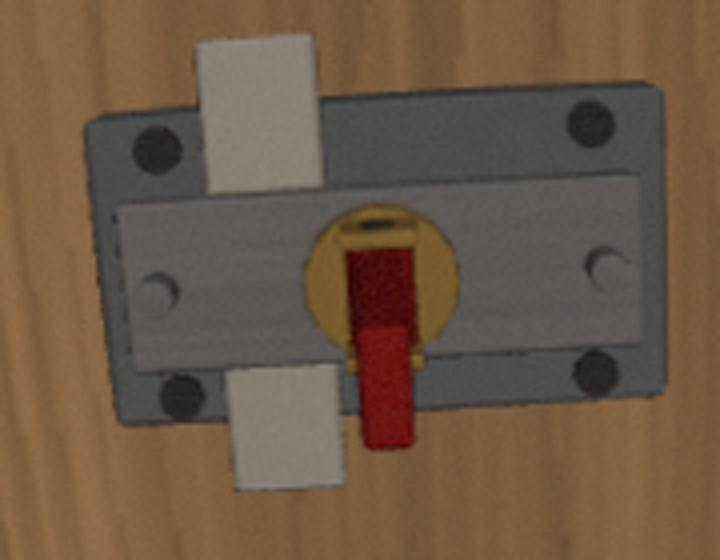

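The crop shows the red lever standing at (385,385), square to the plate, with the fold direction about along +x. Next I'll shut the fingers, go down behind the lever on the robot side, and push it over.

```bash
python3 -m creep '[{"delta_pos":[-4,0,0],"turn":[0,0,0]},{"delta_pos":[-7,0,0],"turn":[0,0,0]},{"delta_pos":[-7,0,0],"turn":[0,0,0]},{"delta_pos":[-7,0,0],"turn":[0,0,0]},{"delta_pos":[-7,0,0],"turn":[0,0,0]},{"delta_pos":[-7,0,0],"turn":[0,0,0]},{"delta_pos":[-7,0,-3],"turn":[0,0,0]},{"delta_pos":[-7,0,-6],"turn":[0,0,0]},{"delta_pos":[-7,0,-9.8],"turn":[0,0,0]},{"delta_pos":[-7,0,-9.8],"turn":[0,0,0]},{"delta_pos":[-7,0,-9.8],"turn":[0,0,0]},{"delta_pos":[-7,0,-9.8],"turn":[0,0,0]}]' -1
python3 -m creep '[{"delta_pos":[0,0,0],"turn":[0,0,0]},{"delta_pos":[0,0,0],"turn":[0,0,0]},{"delta_pos":[0,0,0],"turn":[0,0,0]}]'
```

```text
time: 8.95
eef_pos: [0.4767, 0.1863, 0.1078]
eef_rot: [2.284, 2.155, 0.004]
ft_force: [0.6, 0.2, 0.3]
width: -0.002
grasp_force: 0.0
time: 9.25
eef_pos: [0.4757, 0.1863, 0.1072]
eef_rot: [2.284, 2.156, 0.003]
ft_force: [-1.0, -0.2, 0.5]
width: 0.002
grasp_force: 0.0
```

```bash
python3 -m creep '[{"delta_pos":[2.5,0,0],"turn":[0,0,0]},{"delta_pos":[4.5,-0.1,0],"turn":[0,0,0]},{"delta_pos":[5.5,-0.1,0],"turn":[0,0,0]},{"delta_pos":[6.2,-0.1,0],"turn":[0,0,0]},{"delta_pos":[6.9,-0.1,-0.2],"turn":[0,0,0]},{"delta_pos":[7.5,-0.1,-0.5],"turn":[0,0,0]},{"delta_pos":[8.1,-0.1,-0.8],"turn":[0,0,0]},{"delta_pos":[8.7,-0.1,-1.2],"turn":[0,0,0]}]'
```

```text
time: 10.05
eef_pos: [0.5629, 0.1852, 0.0942]
eef_rot: [2.285, 2.156, 0.001]
ft_force: [-1.8, -0.7, 4.6]
width: 0.0
grasp_force: 1.5
```

```bash
python3 -m creep '[{"delta_pos":[0.5,0,-0.5],"turn":[0,0,0]},{"delta_pos":[0.9,0,-1],"turn":[0,0,0]},{"delta_pos":[1.2,0,-1.6],"turn":[0,0,0]},{"delta_pos":[1.5,0,-2.3],"turn":[0,0,0]},{"delta_pos":[1.7,0,-2.9],"turn":[0,0,0]},{"delta_pos":[1.8,0,-3.4],"turn":[0,0,0]},{"delta_pos":[1.8,0,-3.6],"turn":[0,0,0]},{"delta_pos":[1.8,0,-3.6],"turn":[0,0,0]},{"delta_pos":[1.8,0,-3.6],"turn":[0,0,0]}]'
```

```text
time: 10.95
eef_pos: [0.5815, 0.1851, 0.0589]
eef_rot: [2.284, 2.155, 0.003]
ft_force: [2.7, 0.4, 5.6]
width: 0.001
grasp_force: 2.9
```

```bash
python3 -m creep '[{"delta_pos":[0,0,-0.2],"turn":[0,0,0]},{"delta_pos":[0,0,-0.2],"turn":[0,0,0]},{"delta_pos":[0,0,-0.3],"turn":[0,0,0]},{"delta_pos":[0,0,-0.3],"turn":[0,0,0]},{"delta_pos":[0,0,-0.3],"turn":[0,0,0]}]'
python3 -m creep '[{"delta_pos":[0,0,4],"turn":[0,0,0]},{"delta_pos":[0,0,8],"turn":[0,0,0]},{"delta_pos":[-3,0,12],"turn":[0,0,0]},{"delta_pos":[-6,0,15],"turn":[0,0,0]},{"delta_pos":[-6,0,15],"turn":[0,0,0]},{"delta_pos":[-6,0,15],"turn":[0,0,0]},{"delta_pos":[-6,0,15],"turn":[0,0,0]}]'
python3 look.py w4; python3 -c "
import cv2;a=cv2.imread('pics/w4.png');cv2.imwrite('pics/w4b.png',cv2.resize(a[100:300,160:440],(784,560),interpolation=cv2.INTER_CUBIC))"
```

```text
time: 11.45
eef_pos: [0.5818, 0.1851, 0.0579]
eef_rot: [2.284, 2.154, 0.005]
ft_force: [-0.1, -1.2, 21.9]
width: 0.002
grasp_force: 10.6
time: 12.15
eef_pos: [0.5199, 0.1847, 0.204]
eef_rot: [-2.284, -2.156, 0.004]
ft_force: [0.5, 0.6, -0.5]
width: -0.004
grasp_force: 0.0
tcp [0.5199 0.1847 0.204 ] yaw y -3.3 z [-0.002 -0.001 -1.   ] t 12.15 q [-0.52  0.63  0.16  1.83 -0.15  0.69 -0.33]
[0.3187 0.212  0.1011] 0.64 [ 65. 200.]
[0.5919 0.1812 0.0556] 0.61 [361. 202.]
```

View pics/w4b.png

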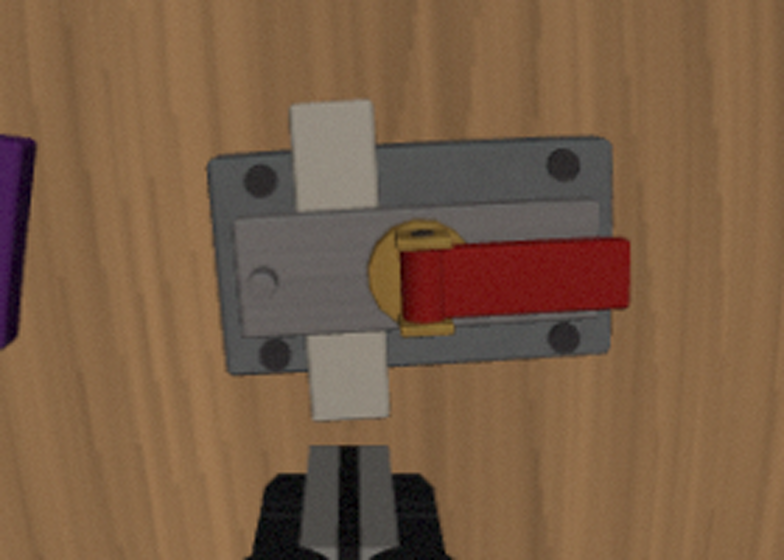

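The red lever lies flat, from (405,285) to (630,270) in the crop, and runs along the plate. The press met a firm 22 N stop at z = 58 mm, so the lever is level and the bolt is still snug. The robot is clear of everything.

```bash
python3 -c "
from workcell import ticket; print(ticket.close_job())"
```

```text
the job is handed in; nothing more can be done
None
```

The job is handed in: I screwed the red clamp's bolt to its stop with the lever standing, then folded the lever flat; the robot never went near the black-lever clamp and ended clear of everything, though the judge gave no verdict.

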